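Hang the small tote on the double hook

ROBOT

A 7-joint arm with a two-finger parallel gripper is mounted at the origin on a cart in front of the work surface, level with it; the furniture and walls round the work are solid. World frame = base frame: x ahead of the robot, y to its left, z up, the work surface at z = 0. Lengths are in m, angles in rad, forces in N, time in s.
With the tool pointing down it reaches from about 0.4 to 0.85 m from the base axis. Payload 10.4 kg.
Tool frame: the origin (TCP) lies midway between the tips of the shut fingers; the grasp point (between the pads) lies 19 mm behind it; z points along the fingers, x is the direction in which the jaws open and shut, and the axes are right-handed (so a half turn about z gives the same grasp; the last joint's range is limited). The gripper opens to 87 mm and grips with 3 to 60 N. Pads are 19 mm wide; open, the fingers measure 117 mm over their backs; the gripper's body (75 mm by 190 mm) begins 51 mm behind the grasp point.
Start: joints at [-1.366, 0.332, -0.065, 1.46, 0.022, 1.35, -0.088], TCP at [0.141, 0.609, 0.223] pointing down, gripper open.
Joint ranges: [-2.6, 2.6], [-0.5, 2.12], [-1.47, 1.34], [0.16, 2.42], [-1.27, 4.41], [0.06, 2.06], [-2.6, 2.6]. Speed limits (rad/s): [2.22, 2.22, 2.79, 2.79, 3.14, 3.14, 3.14].

INTERFACE

Orientations are given as a unit quaternion [x, y, z, w].
In Python, from bench import r gives the robot as it stands. The module is installed in compiled form; this text tells all that it offers.
- The arm moves only by the tool play_rows, never from a script. Its argument "commands" is a list of rows, each a list of 7 numbers: the shift along the world's x, y, z in cm, then the turn, a rotation vector about the world's x, y, z in rad, then the finger opening in cm, from 0 to 8.7. A call has 1 to 20 rows; each row shifts and turns the commanded pose from where the row before left it; what a row does not reach is not made up. A row lasts 1/8 s, in which the tool goes at most 62.5 mm and 10.7 degrees, less where a joint would pass 70% of its speed; a pose out of reach is approached as far as the arm can. A call is refused whole if a number of a shift passes 6.25 or a number of a turn 0.188, either way. A call with a gripper value outside its range is refused whole. The fingers move at their own pace and stop on an object; "grip_force" is the grip in N (left out, the last holds). Time passes only in rows, so rows that do not move let the fingers close. It gives the time, the measured TCP pose, the force and the opening at its end, in the units of the state.
- r.read_state(): the state, without advancing time (a new reading comes with each control period).
- r.camera(name): name is "scene" or "top" or "wrist"; returns a dict with "img" (384x512x3 uint8, red, green, blue), "K" (3x3 intrinsics, pixels), "camera_from_world" (4x4, takes a point from world to camera coordinates). Camera axes: x right, y down, z forward; pixel columns grow to the right and rows downward; lengths in m; the calibration is good to about 2 mm. A picture is of the moment at which its call begins. There is no depth.
- r.close_job(): hands the job in, once; it reports no verdict.
The state is a dict: "time": time; "joint_positions": joint angles; "joint_vel": joint speeds; "joint_torque": joint torques, N m; "ee_pos": TCP position; "eef_rot": TCP orientation; "ft_force": force on the tool from outside, world axes, zero at the start; "torque": the same for the moment, N m; "width": finger opening in m.
Only numpy, scipy, OpenCV 4.12 (cv2) and the standard library are available. Lean on these libraries where they do the work, as an engineer would, in place of code of your own. Each camera call takes 0.05 s, during which the arm holds its last target. There are 200 camera calls.

TASK

Hang the small wooden tote with the round bar handle on the double hook of the steel stand: bring it in sideways from the hook's open side with both prongs passing between bar and box, then let it down until the bar lies in the dips of both prongs. Let go so that it hangs still, about centred. Leave the larger tote with the flat board handle where it stands.

Things in the scene. Friction and masses are not known exactly. Their poses are not given: they have to be found in the camera images.
- small_tote: Small open wooden tote, 90 (x) x 170 (y) x 157 mm high, 0.25 to 0.5 kg, loose. Origin: centre of its underside; z up, y along the bar. Box walls 50 mm high; two end boards (10 mm thick, 90 mm wide up to 62 mm, then 44 mm wide) carry a round bar, 22 mm diameter, 150 mm long between the boards, axis 135 mm up. Between bar and box walls is a gap 74 mm high. A half turn about z makes no difference.
- tote_bar (a point): Centre of the small tote's handle bar (middle of its length, on its axis, 135 mm above the tote's underside). The bar runs along y; x is level, across it. To be gripped here, across the bar.
- hook_stand: Fixed steel stand, 186 mm high: round foot (100 mm), post (20 mm thick, axis at x = +92 mm), back plate 116 mm wide (front face at x = +77, top at z = 186) with two parallel prongs of 10 mm round bar at y = -40 and +40 mm, open towards -x. Origin: on the surface, under the midpoint of the two dips; z up, x from the open side towards the post.
- hook_seat (a point): Where the bar's centre lies when hung: 166 mm over hook_stand's origin, same axes; the hung bar runs along y. Side view of a prong's axis (x, z from here, mm): level at z +4 from the back plate to x +28, down to a flat dip at z -16 from x +12 to -12, up to the tip at x -32, z +12 (metal reaches x -38, z +17). Underside of the dip: z -21. Nothing of the stand is above z +20.
- large_tote: The larger wooden tote, not to be moved: 110 x 220 x 187 mm, with a flat board (14 x 40 mm) as its handle, standing in the middle behind. Origin: centre of its underside.

How it is judged:
At the end, for the whole second after the job is handed in: The small tote hangs by its bar in both dips: bar centre within 18 mm (along the prongs), 22 mm (across) and 10 mm (height) of the seat point, square to the prongs within 11 degrees, upright within 17 degrees, nearly still; the larger tote within 20 mm of its start (x of tote_bar in the frame of hook_seat between -0.018 and 0.018 m and y of tote_bar in the frame of hook_seat between -0.022 and 0.022 m and z of tote_bar in the frame of hook_seat between -0.01 and 0.01 m and angle between the y axis of tote_bar and the y axis of hook_seat, either way round below 0.2 rad and angle between small_tote's own z axis and vertical below 0.3 rad and linear speed of small_tote below 0.05 m/s and angular speed of small_tote below 0.5 rad/s and distance of large_tote from where it was at the start of the episode below 0.02 m); the robot touches nothing.
It fails at once if the larger tote is moved by more than 30 mm (distance of large_tote from where it was at the start of the episode above 0.03 m).
It also fails if it takes over 48 s, if anything falls off the work surface, if the arm or the gripper's body presses on something with over 40 N, if the wrist force passes 120 N, or if a joint passes its speed limit or range.

## Working session

There is one attempt and no reset: what is moved stays moved. The work goes in short steps, Python scripts to look and compute and a tool call to move; the robot and the scene stay as the last step left them, time stands still between calls to the robot, and variables do not carry over. Pictures are saved under pics/ and viewed, about 8 in all and at most 12, crops included, and the job is handed in when it is done.

Besides the shell and the picture viewer there is one more tool, called as name([rows], argument=value, ...), one row to a line, values as JSON. play_rows: Moves the arm, as the interface text tells. Its arguments: {"type":"object","properties":{"commands":{"type":"array","items":{"type":"array","items":{"type":"number"}}},"grip_force":{"type":"number"}},"required":["commands"]}

```bash
mkdir -p pics; cat > h.py <<'E'
import numpy as np, cv2
from bench import r
def snap(n,f):
    c=r.camera(n); cv2.imwrite(f,c["img"][:,:,::-1]); np.savez(f[:-4],K=c["K"],T=c["camera_from_world"]); return c
def load(f):
    d=np.load(f); return d["K"],d["T"]
def onplane(f,u,v,z):
    K,T=load(f); R=T[:3,:3]; o=-R.T@T[:3,3]; d=R.T@np.linalg.inv(K)@[u,v,1]; return o+d*(z-o[2])/d[2]
def proj(f,p):
    K,T=load(f); q=K@(T[:3,:3]@np.array(p)+T[:3,3]); return q[:2]/q[2]
E
python3 - <<'E'
from h import *
for n in("top","scene"):
    c=snap(n,f"pics/{n}0.png"); T=c["camera_from_world"]; print(n,-T[:3,:3].T@T[:3,3],c["K"][0,0])
s=r.read_state(); print(s["time"],s["ee_pos"],s["eef_rot"],s["width"])
a=cv2.imread("pics/top0.png"); cv2.imwrite("pics/top0b.png",cv2.resize(a,(800,600),interpolation=cv2.INTER_CUBIC))
a=cv2.imread("pics/scene0.png"); cv2.imwrite("pics/scene0b.png",cv2.resize(a,(800,600),interpolation=cv2.INTER_CUBIC))
E
```

```text
top [0.56007997 0.00166751 1.08098162] 402.066079395747
scene [ 0.10822123 -0.52644708  0.47030202] 347.9783340941893
0.1 [0.14110625 0.60852473 0.22185841] [ 7.82887784e-01  6.22162637e-01 -4.45055296e-04  4.15709302e-04] 0.0872348744664297
```

View pics/top0b.png

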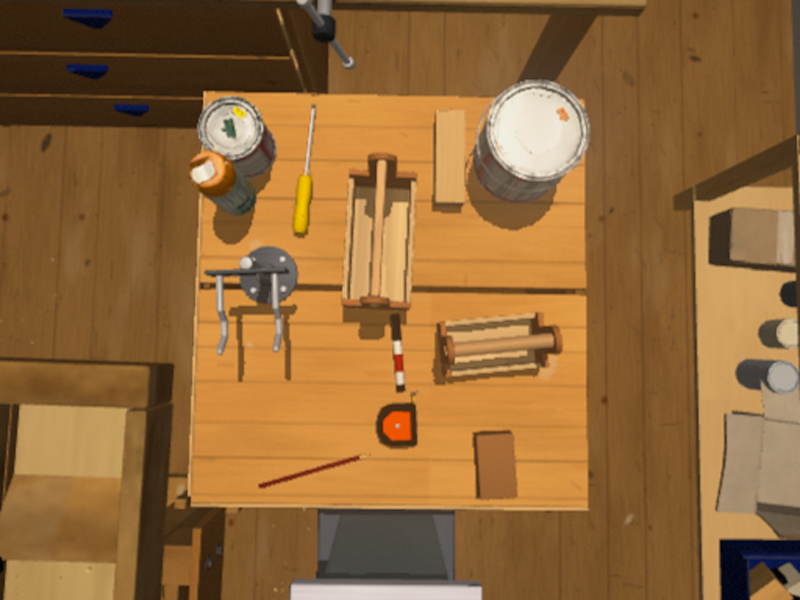

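View pics/scene0b.png

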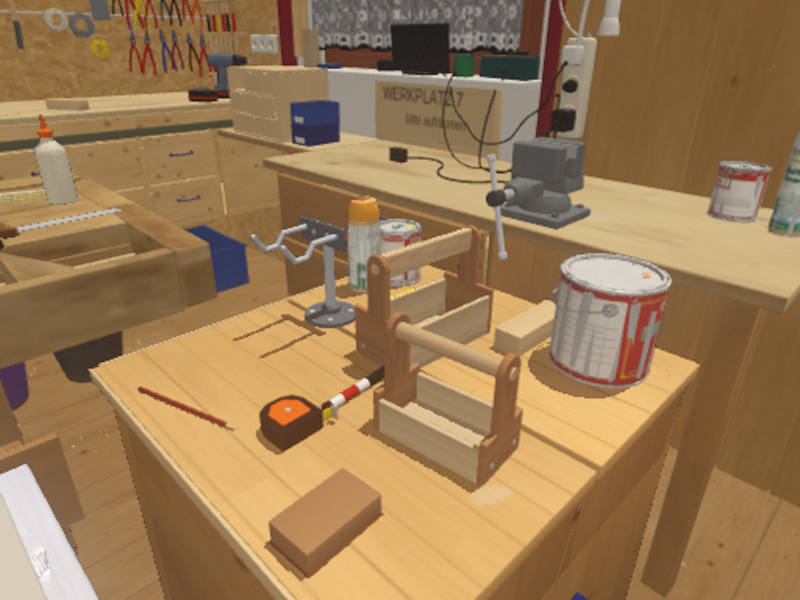

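The top view shows the small tote at about (503,344), the stand at (248,300) with its prongs opening towards the bottom of the picture (-x), and the large tote between and behind. I'll enlarge both for measuring.

```bash
python3 - <<'E'
from h import *
a=cv2.imread("pics/top0.png")
A=a[150:240,125:200]; B=a[190:250,270:370]
k=6
A=cv2.resize(A,None,fx=k,fy=k,interpolation=cv2.INTER_CUBIC); B=cv2.resize(B,None,fx=3.4,fy=3.4,interpolation=cv2.INTER_CUBIC)
W=np.zeros((540,800,3),np.uint8); W[:540,:450]=A; W[:204,455:795]=B
cv2.imwrite("pics/crop0.png",W)
E
```

```text
(no output)
```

View pics/crop0.png

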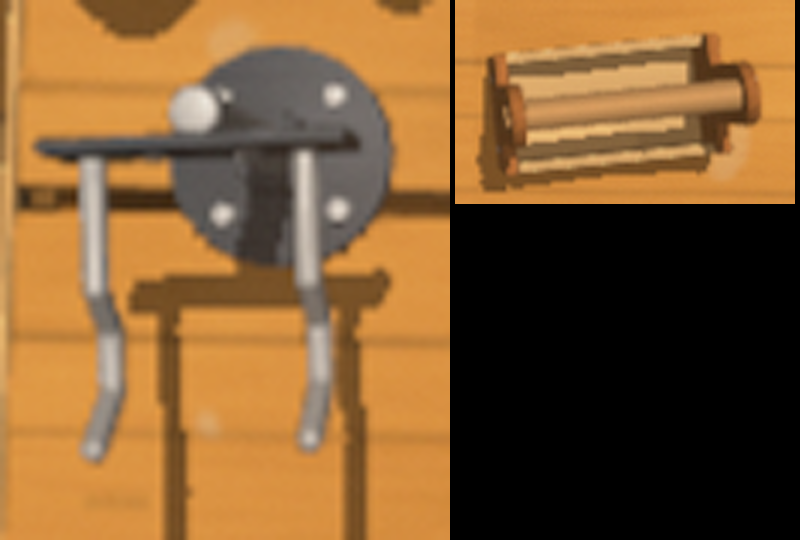

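```bash
python3 - <<'E'
from h import *
f="pics/top0.npz"
a=lambda u,v,z:onplane(f,125+(u+.5)/6-.5,150+(v+.5)/6-.5,z)[:2]
b=lambda u,v,z:onplane(f,270+(u-455+.5)/3.4-.5,190+(v+.5)/3.4-.5,z)[:2]
tl,tr=a(92,452,.178),a(309,440,.178); dl,dr=a(112,360,.150),a(320,354,.150); rl,rr=a(92,158,.170),a(303,152,.170)
for n,l,q in(("tip",tl,tr),("dip",dl,dr),("root",rl,rr)):
    d=q-l; print(n,l,q,(l+q)/2,np.linalg.norm(d),"xdir",np.degrees(np.arctan2(-d[0],-d[1])))
print("x len",np.linalg.norm((rl+rr-tl-tr)/2), (rl+rr-tl-tr)/2)
L,R=b(521,112,.146),b(746,93,.146); print("boards",L,R,(L+R)/2,np.linalg.norm(L-R),np.degrees(np.arctan2((R-L)[0],-(R-L)[1])))
p,q=b(525,107,.135),b(742,97,.135); print("bar",p,q,(p+q)/2,np.linalg.norm(p-q),np.degrees(np.arctan2((q-p)[0],-(q-p)[1])))
E
```

```text
tip [0.53690125 0.24301433] [0.54238191 0.16281322] [0.53964158 0.20291378] 0.08038815147849597 xdir -3.9093198030956433
dip [0.57140738 0.24410094] [0.57478276 0.16453177] [0.57309507 0.20431636] 0.07964073066839465 xdir -2.429065791170366
root [0.64724892 0.24908835] [0.65069249 0.16960188] [0.64897071 0.20934511] 0.07956102171774992 xdir -2.480654131318127
x len 0.1095181264205203 [0.10932913 0.00643134]
boards [ 0.54592197 -0.09266773] [ 0.56087374 -0.24666997] [ 0.55339786 -0.16966885] 0.15472635528008846 5.5453529737576215
bar [ 0.54922635 -0.0965191 ] [ 0.55808752 -0.24679629] [ 0.55365694 -0.17165769] 0.15053821596165723 3.3745664937694677
```

Estimates: seat at (0.572, 0.204, 0.166) with the hook turned by about 3°. The bar centre is at (0.553, -0.170) and turned by about 4.5°. The sizes check out: 80 mm between prongs, 150 mm bar, 109 mm along the prongs. I'll go above the tote.

play_rows([
  [1,-1,4,0,0,0,8.7],
  [3,-3,4,0,0,-0.063,8.7],
  [3,-3,0,0,0,-0.067,8.7],
  [3,-3,0,0,0,-0.067,8.7],
  [3,-3,0,0,0,-0.067,8.7],
  [3,-3,0,0,0,-0.067,8.7],
  [3,-3,0,0,0,-0.067,8.7],
  [3,-3,0,0,0,-0.067,8.7],
  [3,-3,0,0,0,-0.067,8.7],
  [3,-3,0,0,0,-0.067,8.7],
  [2,-4,0,0,0,-0.067,8.7],
  [1.2,-4.8,0,0,0,-0.067,8.7],
  [1,-4.8,0,0,0,-0.067,8.7],
  [1,-4.8,0,0,0,-0.067,8.7],
  [1,-4.8,0,0,0,-0.067,8.7],
  [1,-4.8,0,0,0,-0.067,8.7],
  [1,-4.8,0,0,0,-0.067,8.7],
  [1,-4.8,0,0,0,-0.067,8.7],
  [1,-4.8,0,0,0,-0.067,8.7],
  [1,-4.8,0,0,0,-0.067,8.7],
])

```text
time: 2.6
ee_pos: [0.5331, -0.1445, 0.3025]
eef_rot: [0.999, 0.036, 0.0, -0.0]
ft_force: [0.9, 0.2, -1.0]
width: 0.0874
```

play_rows([
  [1,-1.2,0,0,0,0,8.7],
  [1,-1.3,0,0,0,0,8.7],
  [0,0,0,0,0,0,8.7],
  [0,0,0,0,0,0,8.7],
])

```text
time: 3.1
ee_pos: [0.5529, -0.1676, 0.3024]
eef_rot: [0.999, 0.037, -0.0, -0.0]
ft_force: [0.8, 0.4, 0.2]
width: 0.0867
```

```bash
python3 - <<'E'
from h import *
snap("wrist","pics/w1.png"); s=r.read_state(); print(s["ee_pos"],s["eef_rot"])
for p in [(.553,-.17,.135),(.547,-.092,.135),(.559,-.247,.135)]: print(proj("pics/w1.npz",p))
a=cv2.imread("pics/w1.png"); cv2.imwrite("pics/w1b.png",cv2.resize(a,(800,600)))
E
```

```text
[ 0.55289155 -0.16745565  0.30248548] [ 9.99302965e-01  3.73300006e-02 -7.83357789e-05 -2.21170125e-04]
[253.20562061 174.11608548]
[253.06569501 106.58800488]
[253.38686006 232.7237315 ]
```

View pics/w1b.png

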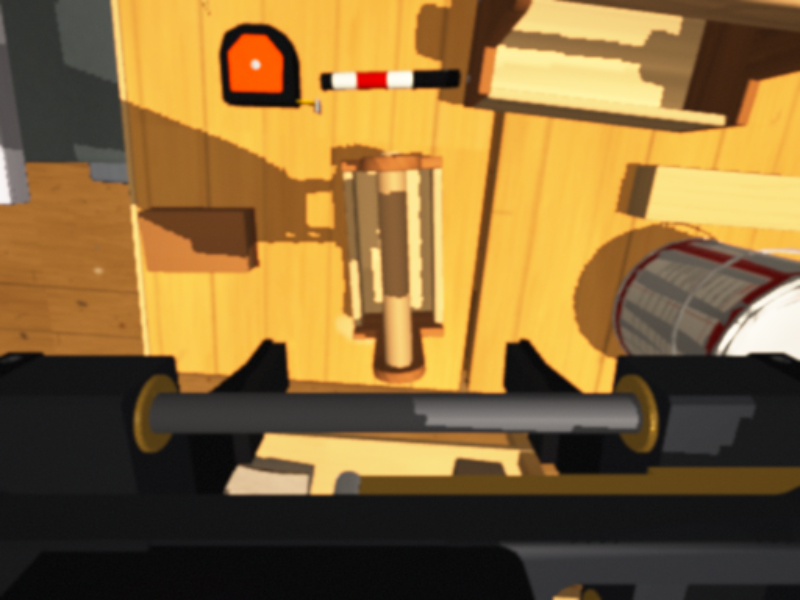

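```bash
python3 - <<'E'
from h import *
f="pics/w1.npz"; k=.64
p,q=onplane(f,392.5*k-.2,172*k-.2,.135),onplane(f,398.5*k-.2,366*k-.2,.135)
d=p-q; print(p,q,(p+q)/2,np.linalg.norm(d),np.degrees(np.arctan2(-d[0],d[1])))
E
```

```text
[ 0.54493669 -0.09574223  0.135     ] [ 0.56099959 -0.24870331  0.135     ] [ 0.55296814 -0.17222277  0.135     ] 0.15380216756919743 5.99482917957176
```

play_rows([
  [0,-0.4,-4,0,0,0.02,8.7],
  [0,0,-4,0,0,0,8.7],
  [0,0,-4,0,0,0,8.7],
  [0,0,-3.5,0,0,0,8.7],
  [0,0,-2,0,0,0,8.7],
  [0,0,-1.1,0,0,0,8.7],
  [0,0,0,0,0,0,8.7],
  [0,0,0,0,0,0,8.7],
])

```text
time: 4.15
ee_pos: [0.5537, -0.1721, 0.1176]
eef_rot: [0.999, 0.047, 0.001, 0.0]
ft_force: [-0.4, 0.8, -0.4]
width: 0.0871
```

play_rows([
  [0,0,0,0,0,0,5],
  [0,0,0,0,0,0,3.5],
  [0,0,0,0,0,0,2.5],
  [0,0,0,0,0,0,1.5],
  [0,0,0,0,0,0,1],
  [0,0,0,0,0,0,1],
  [0,0,0,0,0,0,1],
  [0,0,0,0,0,0,1],
], grip_force=40)

```text
time: 5.15
ee_pos: [0.553, -0.1721, 0.1165]
eef_rot: [0.999, 0.047, -0.0, -0.0]
ft_force: [-0.7, -0.2, -0.3]
width: 0.0209
```

play_rows([
  [0,0,1,0,0,0,1],
  [0,0,2,0,0,0,1],
  [-1,0,3,0,0,0,1],
  [-2,0,3,0,0,0,1],
  [-3,1,2,0,0,0,1],
  [-3,2,0,0,0,-0.01,1],
  [-2,3,0,0,0,-0.01,1],
  [0,4,0,0,0,-0.01,1],
  [0,4,0,0,0,-0.01,1],
  [0,4,0,0,0,0,1],
  [0,4,0,0,0,0,1],
  [0,4,0,0,0,0,1],
  [0,4,0,0,0,0,1],
  [0,3,0,0,0,0,1],
  [0,2.6,0,0,0,0,1],
  [0,1.5,0,0,0,0,1],
  [0,0.5,0,0,0,0,1],
  [0,0,0,0,0,0,1],
  [0,0,0,0,0,0,1],
  [0,0,0,0,0,0,1],
], grip_force=50)

```text
time: 7.65
ee_pos: [0.4433, 0.2032, 0.2266]
eef_rot: [1.0, 0.026, 0.0, -0.0]
ft_force: [0.2, 0.3, -3.4]
width: 0.0207
```

```bash
python3 - <<'E'
from h import *
s=r.read_state(); print(s["time"],s["ee_pos"],s["eef_rot"],s["ft_force"],s["torque"],s["width"])
snap("scene","pics/s2.png"); snap("top","pics/t2.png")
a=cv2.imread("pics/s2.png")[90:260,120:330]; b=cv2.imread("pics/t2.png")[140:280,100:230]
W=np.zeros((600,800,3),np.uint8)
a=cv2.resize(a,(525,425),interpolation=cv2.INTER_CUBIC)
b=cv2.resize(b,(270,291),interpolation=cv2.INTER_CUBIC)
W[:425,:525]=a; W[:291,528:798]=b
cv2.imwrite("pics/c2.png",W)
E
```

```text
7.65 [0.44327171 0.20319503 0.22664832] [ 9.99649545e-01  2.64722359e-02  7.96711416e-05 -2.51603054e-05] [ 0.15414119  0.26821851 -3.38319188] [-0.11322452  0.02633159 -0.04741678] 0.020721085345176308
```

View pics/c2.png

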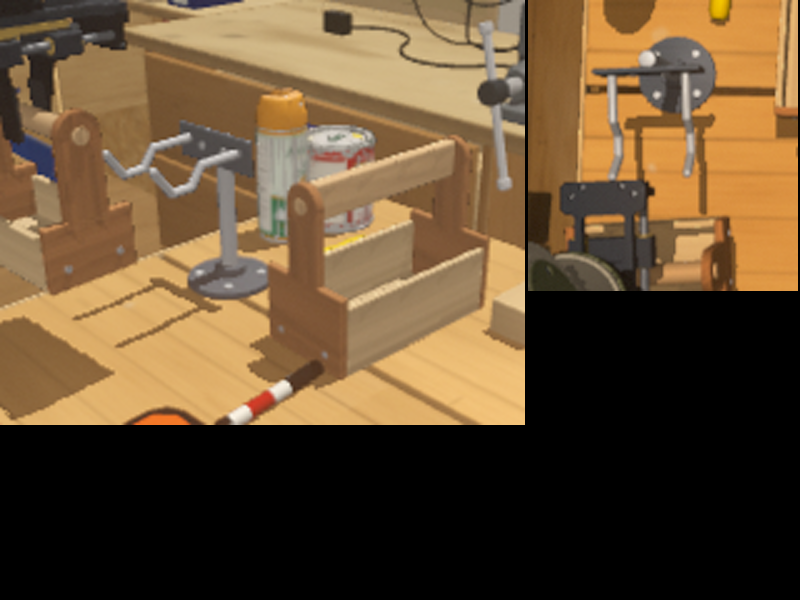

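The tote hangs level in the gripper in front of the hook tips. Next I lower it to insertion height (bar at 0.211) and go in.

play_rows([
  [0,0,-1.5,0,0,0,1],
  [0,0,-1.5,0,0,0,1],
  [0,0,-0.4,0,0,0,1],
  [0.5,0,0,0,0,0,1],
  [1,0,0,0,0,0,1],
  [1.5,0,0,0,0,0,1],
  [1.5,0,0,0,0,0,1],
  [1.5,0,0,0,0,0,1],
  [1.5,0,0,0,0,0,1],
  [1.5,0,0,0,0,0,1],
  [1.5,0.1,0,0,0,0,1],
  [1.3,0,0,0,0,0,1],
  [0.8,0,0,0,0,0,1],
  [0.3,0,0,0,0,0,1],
  [0,0,0,0,0,0,1],
  [0,0,0,0,0,0,1],
  [0,0,0,0,0,0,1],
])

```text
time: 9.88
ee_pos: [0.5719, 0.205, 0.1927]
eef_rot: [1.0, 0.027, 0.0, -0.0]
ft_force: [-0.1, 0.1, -3.1]
width: 0.0206
```

```bash
python3 - <<'E'
from h import *
s=r.read_state(); print(s["time"],s["ee_pos"],s["eef_rot"],s["ft_force"],s["torque"],s["width"])
snap("scene","pics/s3.png"); snap("top","pics/t3.png")
a=cv2.imread("pics/s3.png")[80:240,130:290]; b=cv2.imread("pics/t3.png")[130:240,110:210]
W=np.zeros((600,800,3),np.uint8)
W[:500,:500]=cv2.resize(a,(500,500),interpolation=cv2.INTER_CUBIC)
W[:330,500:800]=cv2.resize(b,(300,330),interpolation=cv2.INTER_CUBIC)
cv2.imwrite("pics/c3.png",W)
E
```

```text
9.875 [0.57192962 0.20498602 0.19271007] [ 9.99632614e-01  2.71037601e-02  7.60445022e-05 -1.33286075e-04] [-0.08290459  0.11602281 -3.10515419] [-0.09753456  0.08240204 -0.00555578] 0.020638107476542805
```

View pics/c3.png

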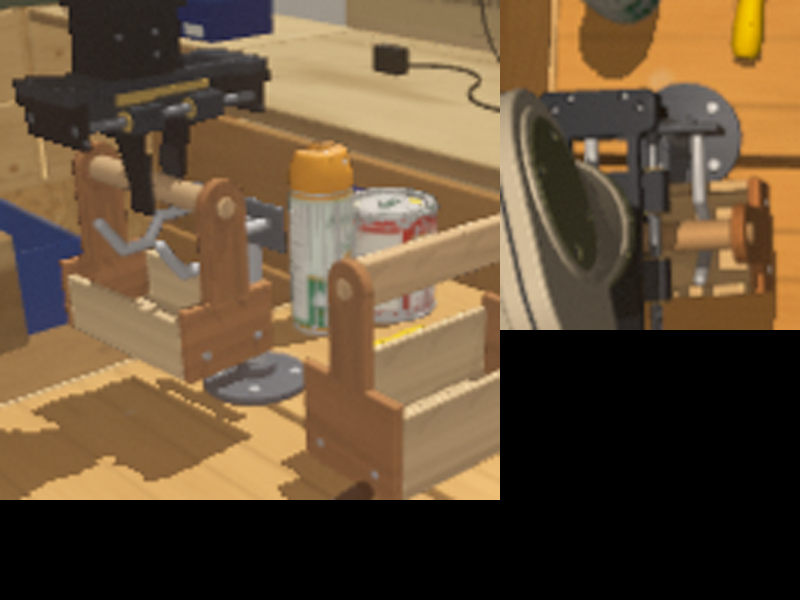

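Both prongs lie between bar and box, with no contact force. I'll lower it slowly.

play_rows([
  [0,0,-0.8,0,0,0,1],
  [0,0,-1,0,0,0,1],
  [0,0,-1,0,0,0,1],
  [0,0,-0.7,0,0,0,1],
  [0,0,-0.4,0,0,0,1],
  [0,0,-0.2,0,0,0,1],
  [0,0,-0.2,0,0,0,1],
  [0,0,0,0,0,0,1],
  [0,0,0,0,0,0,1],
])

```text
time: 11.1
ee_pos: [0.5722, 0.2049, 0.1498]
eef_rot: [1.0, 0.027, 0.0, -0.0]
ft_force: [-0.3, 0.5, -3.1]
width: 0.0208
```

play_rows([
  [0,0,-0.1,0,0,0,1],
  [0,0,-0.1,0,0,0,1],
  [0,0,-0.1,0,0,0,1],
  [0,0,0,0,0,0,1],
  [0,0,0,0,0,0,1],
])

```text
time: 11.72
ee_pos: [0.5722, 0.2049, 0.1471]
eef_rot: [1.0, 0.027, 0.0, -0.0]
ft_force: [-3.0, -1.4, 4.9]
width: 0.0205
```

Contact came at the expected height (bar at 0.166), and the hook now carries the weight. I'll release gently.

play_rows([
  [0,0,0,0,0,0,2.1],
  [0,0,0,0,0,0,2.3],
  [0,0,0,0,0,0,2.6],
  [0,0,0,0,0,0,3],
  [0,0,0,0,0,0,3.6],
  [0,0,0,0,0,0,4.4],
  [0,0,0,0,0,0,5.2],
  [0,0,0,0,0,0,5.6],
  [0,0,0,0,0,0,5.6],
  [0,0,0,0,0,0,5.6],
], grip_force=10)

```text
time: 12.98
ee_pos: [0.5721, 0.2049, 0.1465]
eef_rot: [1.0, 0.027, 0.0, -0.0]
ft_force: [0.0, -0.0, -0.3]
width: 0.0556
```

```bash
python3 - <<'E'
from h import *
s=r.read_state(); print(s["time"],s["ee_pos"],s["ft_force"],s["width"])
snap("scene","pics/s4.png")
a=cv2.imread("pics/s4.png")[80:240,130:290]
cv2.imwrite("pics/c4.png",cv2.resize(a,(560,560),interpolation=cv2.INTER_CUBIC))
E
```

```text
12.975 [0.57211848 0.20487401 0.14654363] [ 0.02448503 -0.03567374 -0.34702324] 0.055644130911162576
```

View pics/c4.png

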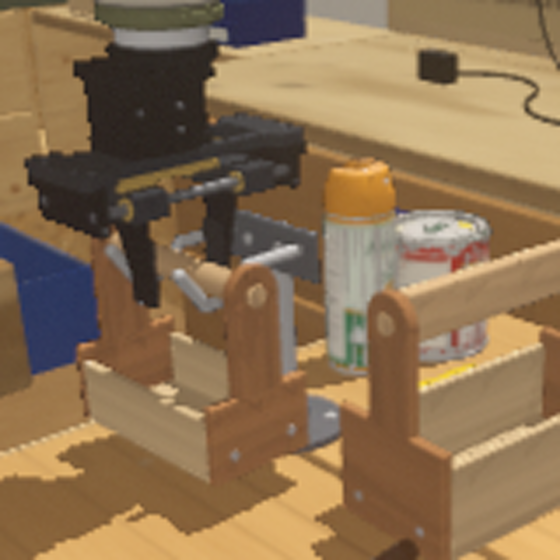

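The bar hangs in the dips with the fingers clear on both sides. I'll retreat straight up, then away to the front, so that the view is free.

play_rows([
  [0,0,1,0,0,0,5.6],
  [0,0,2,0,0,0,5.6],
  [0,0,3,0,0,0,5.6],
  [0,0,4,0,0,0,5.6],
  [0,0,4,0,0,0,5.6],
  [0,-2,2,0,0,0,5.6],
  [-1,-4,0,0,0,0,5.6],
  [-1,-4,0,0,0,0,5.6],
  [-1,-4,0,0,0,0,5.6],
  [-1,-4,0,0,0,0,5.6],
  [-1,-4,0,0,0,0,5.6],
  [-1,-4,0,0,0,0,5.6],
  [0,-4,0,0,0,0,5.6],
  [0,-4,0,0,0,0,5.6],
  [0,-4,0,0,0,0,5.6],
  [0,-2,0,0,0,0,5.6],
  [0,0,0,0,0,0,5.6],
  [0,0,0,0,0,0,5.6],
])

```text
time: 15.28
ee_pos: [0.5119, -0.1945, 0.3063]
eef_rot: [1.0, 0.027, -0.0, -0.0]
ft_force: [0.3, 0.3, -0.1]
width: 0.0561
```

```bash
python3 - <<'E'
from h import *
s=r.read_state(); print(s["time"],s["ee_pos"],s["ft_force"],s["width"])
snap("scene","pics/s5.png"); snap("top","pics/t5.png")
a=cv2.imread("pics/s5.png")[100:240,130:230]; b=cv2.imread("pics/t5.png")[150:240,115:195]
W=np.zeros((560,800,3),np.uint8)
W[:420,:300]=cv2.resize(a,(300,420),interpolation=cv2.INTER_CUBIC)
W[:540,310:790]=cv2.resize(b,(480,540),interpolation=cv2.INTER_CUBIC)
cv2.imwrite("pics/c5.png",W)
x=cv2.imread("pics/t5.png").astype(int); y=cv2.imread("pics/top0.png").astype(int)
print("large tote region change", np.abs(x-y)[95:175,215:270].mean())
E
```

```text
15.275 [ 0.51186185 -0.19447939  0.30629535] [ 0.31268831  0.31123165 -0.1202496 ] 0.056115848991929305
large tote region change 8.91909090909091
```

View pics/c5.png

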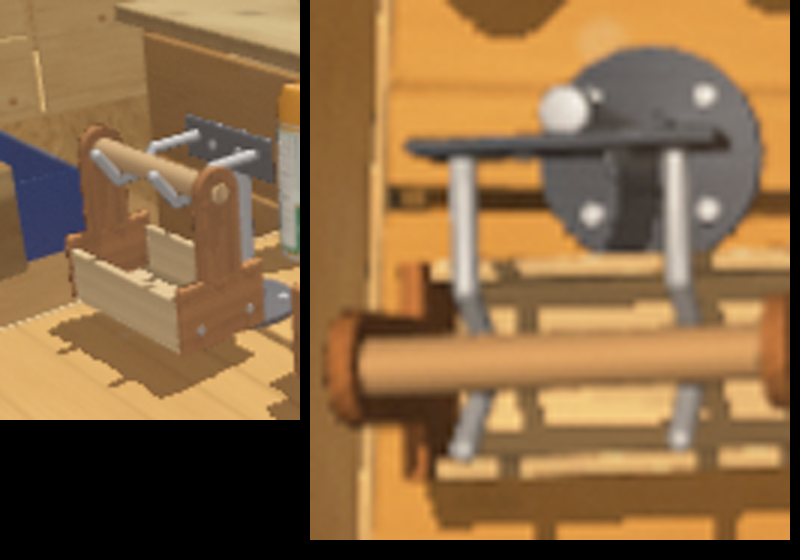

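The tote hangs on both prongs, level. I'll check the centring numerically, whether it is still, and whether the large tote shifted.

```bash
python3 - <<'E'
from h import *
f="pics/t5.npz"
b=lambda u,v,z:onplane(f,115+(u-310+.5)/6-.5,150+(v+.5)/6-.5,z)[:2]
p,q=b(360,366,.166),b(763,350,.166); c=(p+q)/2; d=p-q
th=np.radians(3); e=c-[.572,.204]; print(p,q,c,np.linalg.norm(d),np.degrees(np.arctan2(-d[0],d[1])),"err",e[0]*np.cos(th)+e[1]*np.sin(th),-e[0]*np.sin(th)+e[1]*np.cos(th))
x=cv2.imread("pics/t5.png"); y=cv2.imread("pics/top0.png")
m=cv2.matchTemplate(x[85:205,205:280],y[95:195,217:268],cv2.TM_CCOEFF_NORMED); _,v,_,l=cv2.minMaxLoc(m); print("large shift px",l[0]-12,l[1]-10,v)
s5=cv2.imread("pics/s5.png").astype(int); snap("scene","pics/s6.png"); s6=cv2.imread("pics/s6.png").astype(int)
print("still diff",np.abs(s5-s6)[100:240,130:230].max(), r.read_state()["time"])
E
```

```text
[0.56833836 0.28566917] [0.57641098 0.13425572] [0.57237467 0.20996244] 0.1516284935259943 3.0518398723220588 err 0.0006862075551438284 0.005934662170201489
large shift px 0 0 0.9987539052963257
still diff 22 15.425
```

play_rows([
  [0,0,0,0,0,0,5.6],
  [0,0,0,0,0,0,5.6],
  [0,0,0,0,0,0,5.6],
  [0,0,0,0,0,0,5.6],
  [0,0,0,0,0,0,5.6],
  [0,0,0,0,0,0,5.6],
  [0,0,0,0,0,0,5.6],
  [0,0,0,0,0,0,5.6],
  [0,0,0,0,0,0,5.6],
  [0,0,0,0,0,0,5.6],
  [0,0,0,0,0,0,5.6],
  [0,0,0,0,0,0,5.6],
  [0,0,0,0,0,0,5.6],
  [0,0,0,0,0,0,5.6],
  [0,0,0,0,0,0,5.6],
  [0,0,0,0,0,0,5.6],
])

```text
time: 17.42
ee_pos: [0.5121, -0.1951, 0.3066]
eef_rot: [1.0, 0.027, 0.0, -0.0]
ft_force: [-0.1, 0.4, 0.4]
width: 0.0563
```

```bash
python3 - <<'E'
from h import *
g=lambda:r.camera("scene")["img"].astype(int)[100:240,130:230]
L=[g() for _ in range(6)]
o=cv2.imread("pics/s5.png")[:,:,::-1].astype(int)[100:240,130:230]
d=[np.abs(L[i]-L[0]) for i in range(6)]; print([(x.max(),round(x.mean(),3)) for x in d], np.abs(o-L[0]).max(), np.abs(o-L[0]).mean())
E
```

```text
[(np.int64(0), np.float64(0.0)), (np.int64(6), np.float64(0.687)), (np.int64(6), np.float64(0.694)), (np.int64(6), np.float64(0.693)), (np.int64(19), np.float64(0.694)), (np.int64(20), np.float64(0.691))] 15 0.6998809523809524
```

Only pixel noise is left, so the tote is still. I'll hand in.

```bash
python3 -c "
from bench import r; print(r.close_job())"
```

```text
the job is handed in; nothing more can be done
None
```

The small tote hangs by its bar in the dips of both prongs, and I handed the job in at about 17.7 s. I gripped it across the bar, carried it round in front of the large tote and brought it in from the open side with both prongs between bar and box. Then I lowered it until the hook took the weight, let go, and drew the gripper clear.

My last checks, all from the camera images and the force readings:
- **Position:** the bar centre is about 1 mm off along the prongs and 6 mm off across them (limits 18 and 22 mm). It was at the seat height, 0.166 m, when it touched.
- **Alignment:** the bar is square to the prongs within about 1°. I judged upright only by eye in the picture; it looks level.
- **Stillness:** images taken over two seconds apart differ only by pixel noise.
- **Large tote:** no measurable shift (0 pixels). A plain brightness comparison of that area did show a difference, which I put down to the arm's shadow, but I did not confirm that.
- **Robot:** clear of everything, with forces near zero.

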